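# Gauge a spice jar in the sliding caliper

## Task

Set the bench caliper to the width of the round spice jar: stand it upright between the open jaws of the caliper, near the beam, and let go of it, then slide the caliper's moving jaw in until the jar is nipped lightly but definitely between both jaws. Do not force it, since pressing hard tilts the moving jaw out of square and spoils the setting. Leave the caliper closed on the upright jar, with the jaw square, and the other things on the table where they are.

Things in the scene. Friction and masses are not known exactly. Their poses are not given: they have to be found in the camera images.
- spice_jar: round spice jar: a slim glass cylinder, about 41 mm in diameter and 105 mm tall, with a dark round lid of the same width; 0.09 to 0.17 kg. It stands to the robot's right with two bystanders, a square-sided jar and a waisted salt shaker; it is the only cylinder and the tallest of the three. Origin: centre of its underside, z up.
- square_jar: bystander: square-sided spice jar with a yellow lid, 42 x 42 x 96 mm. Origin: centre of its underside.
- shaker: bystander: glass salt shaker with grey cap, 44 mm across, 90 mm tall. Origin: centre of its underside.
- lemon: bystander: lemon, 75 x 56 x 57 mm, at the left.
- garlic: bystander: garlic bulb, 48 mm, at the right front.
- timer: bystander: round kitchen timer, 68 mm across, 44 mm tall, at the left front.
- tin: bystander: food tin, 75 mm across, 58 mm tall, behind the jars.
- gauge: bench caliper, fixed to the table: dark wooden board 115 (x) x 270 (y) x 10 mm thick; along its back an aluminium beam (axis at x = +40 mm, along y, 24 mm wide, top 22 mm above the table). The jar stands on the board between the jaws. Origin: centre of the board's underside; y runs along the beam from the fixed jaw (-y) to the moving jaw (+y), -x is the side to which the jaws point.
- bed (a point): a point on the board's top between the jaws, good for the jar: caliper x = 0, y = -45 mm, z = 10 mm. The jaws, 12 mm thick, reach from caliper x = +28 to -47 mm and 11 to 40 mm above the table. The fixed jaw's face is set by an adjusting screw at its back, firmly, anywhere from y = -100 to -70 mm (25 to 55 mm to the -y side of this point); no reading tells where.
- jaw: the moving jaw on its slide block (34 x 62 mm, top 43.5 mm above the table). Its flat face looks to -y, 35 mm to the -y side of this origin. Origin: on the thumb post's axis, over the beam (caliper x = +40 mm), 10 mm above the table; axes parallel to the caliper's when square. It has springy play: load on the jaw turns it about the post's axis, 0.05 rad per N m, and it springs back.
- jaw_knob (a point): the point to grip or push on the moving jaw's thumb post, an upright black cylinder 18 mm in diameter from 43.5 to 95.5 mm above the table (collar of 25 mm below 46.5 mm); this point is on its axis, 83 mm above the table. Pushing here turns the jaw only by the jar's reaction: 0.002 rad per newton with the jar's axis 40 mm in front of the beam's axis.
- carriage (a joint): the slide's position in m: the distance of the moving jaw's face from caliper y = -85 mm, when square. It starts at 0.085 to 0.105, at most 0.115; the jar is met by both jaws somewhere from 0.026 to 0.056, depending on the fixed jaw's setting. Closing moves the jaw to the caliper's -y and lowers the value. The slide drags with about 2 N and stays where it is left.
There are look-alikes about, which are no part of the job. Leave any red look-alike of the spice_jar alone.

How it is judged:
By the outcome, as a careful person would: the job done as asked, in the order asked, and still so for the second after the job is handed in, with the robot touching nothing.
It also fails if it takes over 64 s, if anything falls off the work surface, if the arm or the gripper's body presses on something with over 40 N, if the wrist force passes 120 N, or if a joint passes its speed limit or range.

## Robot

A 6-joint arm with a two-finger parallel gripper is mounted at the origin on a cart in front of the work surface, level with it; the furniture and walls round the work are solid. World frame = base frame: x ahead of the robot, y to its left, z up, the work surface at z = 0. Lengths are in m, angles in rad, forces in N, time in s.
With the tool pointing down it reaches from about 0.325 to 0.925 m from the base axis. Payload 3.1 kg.
Tool frame: the origin (TCP) lies at the very end of the fingers, on their centre line; the grasp point (between the pads) lies 19 mm behind it; z points along the fingers, y is the line along which they close (so a half turn about z gives the same grasp; the last joint's range is limited). The gripper opens to 85 mm and grips with 20 to 120 N. Pads are 22 mm wide; open, the fingers measure 114 mm over their backs; the gripper's body (76 mm by 85 mm) begins 54 mm behind the grasp point. The pads swing forward as they close: fully open they stand 13 mm farther back than shut.
Start: joints at [1.229, 0.217, 1.613, -0, 1.311, -0.112], TCP at [0.142, 0.609, 0.231] pointing down, gripper open.
Joint ranges: [-2.75, 2.75], [-0.78, 2.1], [0.31, 2.55], [-1.13, 4.27], [0.13, 2.63], [-2.58, 2.58]. Speed limits (rad/s): [2.79, 2.79, 3.14, 3.14, 3.14, 3.14].

## Interface

Orientations are given as a rotation vector (axis times angle).
In Python, from cell import r, optics gives the robot as it stands. The module is installed in compiled form; this text tells all that it offers.
- The arm moves only by the tool send_rows, never from a script. Its argument "increments" is a list of rows, each a list of 2 entries, a list of its own where there are three numbers: the shift along the tool's x, y, z in cm, then the turn, a rotation vector about the tool's x, y, z in degrees. In form: [[[x, y, z], [rx, ry, rz]], ...]. A call has 1 to 5 rows; each row shifts and turns the commanded pose from where the row before left it, along the tool's axes as they then stand; what a row does not reach is not made up. A row lasts 1/12 s, in which the tool goes at most 41.7 mm and 7.16 degrees, less where a joint would pass 70% of its speed; a pose out of reach is approached as far as the arm can. A call with a gripper value outside its range is refused whole. "gripper" is the closure in counts, from 0 (fully open) to 255 (shut), set as the call begins (left out, the last holds). The fingers move at their own pace and stop on an object; "grip_force" is the grip in N (left out, the last holds). Time passes only in rows, so rows that do not move let the fingers close. It gives the time, the measured TCP pose, the force, the opening and the grip force at its end, in the units of the state.
- r.get_obs(): the state, without advancing time (a new reading comes with each control period).
- optics.camera(name): name is "side" or "top"; returns the picture (384x512x3 uint8, red, green, blue); there is no depth.
- optics.calibration(name): a dict with "camera_matrix" (3x3 intrinsics, pixels), "k1" (the pictures are not rectified: a ray, as slopes to the right and down, at radius r is drawn at 1 + k1 r^2 times it, then the intrinsics apply), "R" (3x3) and "t" (3): a world point X has camera coordinates R X + t. Camera axes: x right, y down, z forward; pixel columns grow to the right and rows downward; lengths in m; the calibration is good to about 2 mm. A picture is of the moment at which its call begins. calibration takes no time and is no camera call.
- r.job_done(): hands the job in; it is judged then, once.
The state is a dict: "time_s": time; "q": joint angles; "dq": joint speeds; "effort": joint torques, N m; "tool_pos": TCP position; "tcp_rot": TCP orientation; "contact_force": force on the tool from outside, world axes, zero at the start; "moment": the same for the moment, N m; "gripper_width": opening from 0.0 (shut) to 1.0 (fully open); "grasp_force": force on a finger pad.
Only numpy, scipy, OpenCV 4.12 (cv2) and the standard library are available. Lean on these libraries where they do the work, as an engineer would, in place of code of your own. Each camera call takes 0.05 s, during which the arm holds its last target. There are 200 camera calls.

## Working session

There is one attempt and no reset: what is moved stays moved. The work goes in short steps, Python scripts to look and compute and a tool call to move; the robot and the scene stay as the last step left them, time stands still between calls to the robot, and variables do not carry over. Pictures are saved under pics/ and viewed, at most 10 in all, crops included, and the job is handed in when it is done.

Besides the shell and the picture viewer there is one more tool, called as a command line: name --argument value ..., lists and objects as JSON in quotes. send_rows: Moves the arm, as the interface text tells. Its arguments: {"type":"object","properties":{"increments":{"type":"array","items":{"type":"array"}},"gripper":{"type":"number"},"grip_force":{"type":"number"}},"required":["increments"]}

```bash
mkdir -p pics; python3 - <<'E'
from cell import r,optics
import cv2,numpy as np
for n in("top","side"):
    im=optics.camera(n); cv2.imwrite(f"pics/{n}0.png",cv2.resize(im[:,:,::-1],(800,600),interpolation=cv2.INTER_CUBIC))
    np.save(f"{n}0.npy",im)
    print(n,{k:np.round(v,3).tolist() for k,v in optics.calibration(n).items()})
o=r.get_obs();print({k:np.round(v,3).tolist() for k,v in o.items()})
E
```

```text
top {'camera_matrix': [[356.917, 0.0, 258.829], [0.0, 356.917, 190.233], [0.0, 0.0, 1.0]], 'k1': -0.013, 'R': [[-0.025, -1.0, 0.011], [-0.985, 0.023, -0.169], [0.169, -0.015, -0.986]], 't': [0.02, 0.555, 1.164]}
side {'camera_matrix': [[485.101, 0.0, 252.452], [0.0, 485.101, 193.819], [0.0, 0.0, 1.0]], 'k1': 0.049, 'R': [[0.9, -0.436, -0.012], [-0.291, -0.581, -0.76], [0.325, 0.687, -0.65]], 't': [-0.491, 0.219, 1.352]}
{'time_s': 0.1, 'q': [1.229, 0.218, 1.615, -0.0, 1.311, -0.112], 'dq': [0.001, -0.0, -0.002, 0.001, -0.0, 0.0], 'effort': [-0.001, -39.808, -30.497, -0.0, 0.004, -0.0], 'tool_pos': [0.142, 0.608, 0.23], 'tcp_rot': [-0.36, -3.12, 0.003], 'contact_force': [-0.683, -0.948, 0.066], 'moment': [0.034, -0.023, -0.005], 'grasp_force': 0.0, 'gripper_width': 1.0}
```

View pics/top0.png

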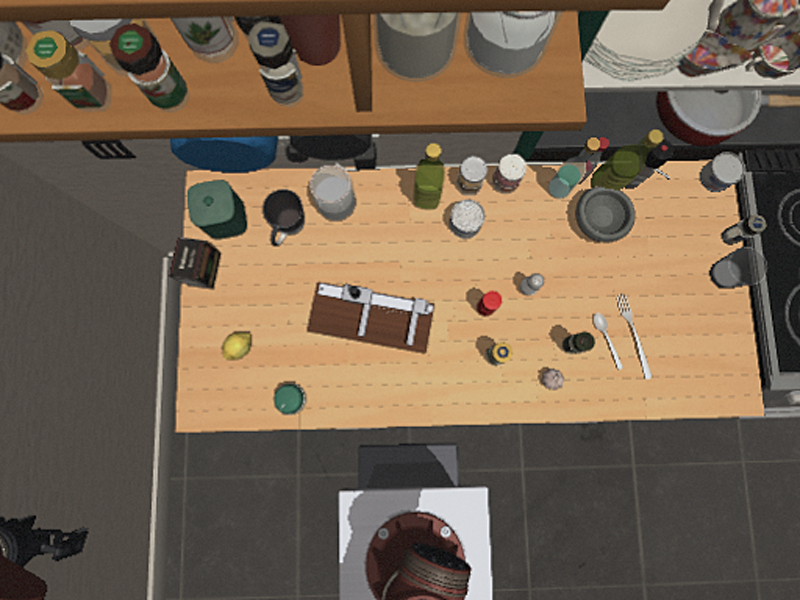

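View pics/side0.png

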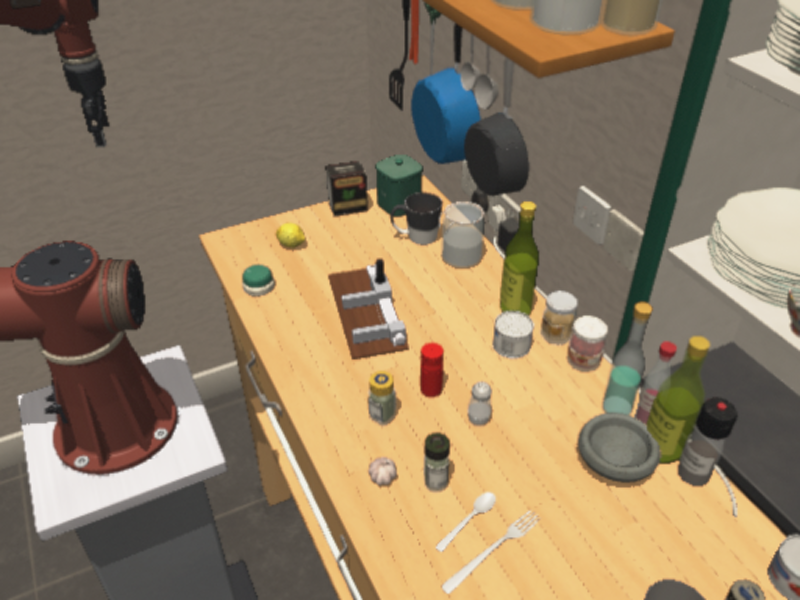

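```bash
cat > h.py <<'E'
import numpy as np,cv2
from cell import r,optics
def uv(n,X):
    c=optics.calibration(n);p=np.asarray(c["R"])@np.asarray(X,float)+c["t"];s=p[:2]/p[2];s=s*(1+c["k1"]*(s@s));K=np.asarray(c["camera_matrix"])
    return K[:2,:2]@s+K[:2,2]
def ray(n,px):
    c=optics.calibration(n);K=np.asarray(c["camera_matrix"]);d=(np.array(px,float)-K[:2,2])/K[0,0];s=d.copy()
    for _ in range(20): s=d/(1+c["k1"]*(s@s))
    R=np.asarray(c["R"]);return -R.T@c["t"],R.T@np.r_[s,1]
def atz(n,px,z):
    o,d=ray(n,px);return o+d*(z-o[2])/d[2]
def crop(im,x,y,w,h,W,H): return cv2.resize(im[y:y+h,x:x+w],(W,H),interpolation=cv2.INTER_CUBIC)[:,:,::-1]
E
python3 - <<'E'
from h import *
t=np.load("top0.npy");s=np.load("side0.npy")
a=np.hstack([crop(s,200,160,80,60,400,300),crop(s,218,205,120,120,400,300)])
# equal-ish scale: side cal x5 ; jars x3.33,y2.5
b=np.hstack([crop(t,190,175,100,75,400,300),crop(t,300,165,100,75,400,300)])
cv2.imwrite("pics/c1.png",np.vstack([a,b]))
E
```

```text
(no output)
```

View pics/c1.png

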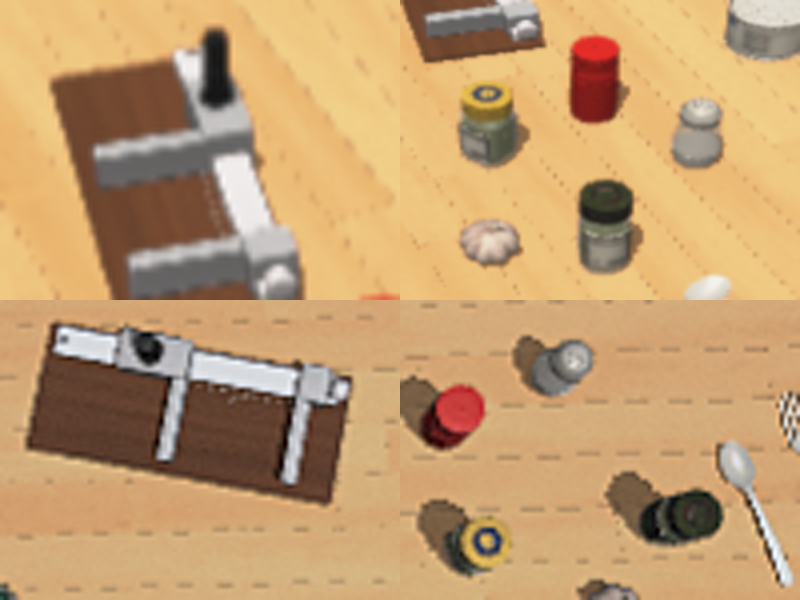

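```bash
python3 - <<'E'
from h import *
from scipy.optimize import least_squares
def T(c): return [190+(c[0]+.5)/4-.5,175+(c[1]-300+.5)/4-.5]
obs=[];tr=lambda p,x,y:[p[0]+x*np.cos(p[2])-y*np.sin(p[2]),p[1]+x*np.sin(p[2])+y*np.cos(p[2])]
for (x,y),c in {(.0575,.135):(55,322),(.0575,-.135):(352,377),(-.0575,-.135):(330,503),(-.0575,.135):(27,447)}.items():
    w=atz("top",T(c),.01);obs.append((x,y,w));print(w)
f=lambda p:np.concatenate([np.array(tr(p,x,y))-w[:2] for x,y,w in obs])
s=least_squares(f,[.5,.1,-.2]);p=s.x;print("gauge",p,s.fun.round(4))
def loc(w):
    d=w[:2]-p[:2];c,n=np.cos(p[2]),np.sin(p[2]);return np.round([c*d[0]+n*d[1],-n*d[0]+c*d[1]],4)
print("post",atz("top",T((150,341)),.0955),loc(atz("top",T((150,341)),.0955)))
print("mjaw tip edges z.04",[loc(atz("top",T(c),.04)) for c in((157,460),(171,461),(183,380),(282,481),(297,484),(296,400),(309,402))])
j=[300+(300.5)/4-.5,165+(213.5)/4-.5]
print("jar top",atz("top",j,.105))
js=[218+206.5/(400/120)-.5,205+197.5/2.5-.5];print("jar side",js,atz("side",js,.105))
jb=[218+206.5/(400/120)-.5,205+258.5/2.5-.5];print("jar side bottom",atz("side",jb,0))
print("bed",tr(p,0,-.045))
print("side px pred: post top",uv("side",[*tr(p,.04,0.0),.0955]))
E
```

```text
[0.60228943 0.19975943 0.01      ]
[ 0.54724072 -0.05926273  0.01      ]
[ 0.43794475 -0.0365592   0.01      ]
[0.49265882 0.22385811 0.01      ]
gauge [ 0.52003343  0.0819489  -0.20860639] [ 0.002   0.0024  0.0011 -0.0028 -0.0021 -0.0017 -0.0009  0.0021]
post [0.56722804 0.11024586 0.0955    ] [0.0403 0.0375]
mjaw tip edges z.04 [array([-0.0492,  0.0178]), array([-0.0479,  0.0061]), array([0.0218, 0.0095]), array([-0.0473, -0.0889]), array([-0.0475, -0.1018]), array([ 0.0225, -0.0881]), array([ 0.0229, -0.0993])]
jar top [ 0.44692563 -0.36081996  0.105     ]
jar side [279.45, 283.5] [ 0.44534141 -0.35961913  0.105     ]
jar side bottom [ 0.45031916 -0.35562957  0.        ]
bed [np.float64(0.5107140796122928), np.float64(0.03792448107670858)]
side px pred: post top [245.79141028 174.83526106]
```

```bash
cat >> h.py <<'E'
from scipy.spatial.transform import Rotation as Ro
def tgt(pos,yaz):
    """tool-frame shift (cm) & turn (deg) to reach pos, tool y at azimuth yaz (deg, mod 180), pointing down"""
    o=r.get_obs();A=Ro.from_rotvec(o["tcp_rot"]);best=None
    for a in(yaz,yaz+180):
        y=np.array([np.cos(np.radians(a)),np.sin(np.radians(a)),0]);z=np.array([0,0,-1.]);B=Ro.from_matrix(np.c_[np.cross(y,z),y,z])
        v=(A.inv()*B).as_rotvec(degrees=True)
        if best is None or np.linalg.norm(v)<np.linalg.norm(best): best=v
    d=A.inv().apply(np.array(pos)-o["tool_pos"])*100
    print("t",round(o["time_s"],2),"pos",np.round(o["tool_pos"],4),"F",np.round(o["contact_force"],2),"w",round(float(o["gripper_width"]),3),"shift",d.round(2),"turn",best.round(2),"q6",round(o["q"][5],3))
E
python3 - <<'E'
from h import *
o=r.get_obs();A=Ro.from_rotvec(o["tcp_rot"]).as_matrix();print(A.round(3))
pos=o["tool_pos"];az=np.degrees(np.arctan2(pos[1],pos[0]));rad=np.hypot(*pos[:2]);print(az,rad, "tool y az",np.degrees(np.arctan2(A[1,1],A[0,1])))
# arc: 30 rows, radius from rad to .575, az to -38.6
th=np.radians(115.6/30)
R=A
p=pos.copy()
for rr in (.62,.60,.58):
    # world step for arc at this az
    a=np.radians(az); d=np.array([np.cos(a-th)-np.cos(a),np.sin(a-th)-np.sin(a),0])*rr
    print(rr,(A.T@d*100).round(3))
print("inward 1cm",(A.T@np.array([-np.cos(a),-np.sin(a),0])).round(3))
E
```

```text
[[-0.974  0.228 -0.001]
 [ 0.228  0.974 -0.002]
 [ 0.    -0.002 -1.   ]]
76.84139845172342 0.6242693930186235 tool y az 76.83303666224147
0.62 [-4.167e+00 -1.400e-01 -1.000e-03]
0.6 [-4.032e+00 -1.350e-01 -1.000e-03]
0.58 [-3.898e+00 -1.310e-01 -1.000e-03]
inward 1cm [-0.    -1.     0.002]
```

send_rows --increments '[[[-3.9, -0.4, 0], [0, 0, 3.8]], [[-3.9, -0.4, 0], [0, 0, 3.8]], [[-3.9, -0.4, 0], [0, 0, 3.8]], [[-3.9, -0.4, 0], [0, 0, 3.8]], [[-3.9, -0.4, 0], [0, 0, 3.8]]]' --gripper 0 --grip_force 25

```text
time_s: 0.52
tool_pos: [0.3181, 0.5201, 0.2307]
tcp_rot: [-0.874, -3.017, 0.001]
contact_force: [0.2, 0.9, -0.6]
gripper_width: 0.998
grasp_force: 0.0
```

send_rows --increments '[[[-3.9, -0.4, 0], [0, 0, 3.8]], [[-3.9, -0.4, 0], [0, 0, 3.8]], [[-3.9, -0.4, 0], [0, 0, 3.8]], [[-3.9, -0.4, 0], [0, 0, 3.8]], [[-3.9, -0.4, 0], [0, 0, 3.8]]]'

```text
time_s: 0.93
tool_pos: [0.4543, 0.38, 0.2307]
tcp_rot: [-1.361, -2.831, 0.001]
contact_force: [1.3, 0.8, 0.0]
gripper_width: 1.001
grasp_force: 0.0
```

send_rows --increments '[[[-3.9, -0.3, 0], [0, 0, 3.8]], [[-3.9, -0.3, 0], [0, 0, 3.8]], [[-3.9, -0.3, 0], [0, 0, 3.8]], [[-3.9, -0.3, 0], [0, 0, 3.8]], [[-3.9, -0.3, 0], [0, 0, 3.8]]]'

```text
time_s: 1.35
tool_pos: [0.5417, 0.206, 0.2308]
tcp_rot: [-1.81, -2.568, 0.001]
contact_force: [0.7, 0.2, -0.6]
gripper_width: 1.001
grasp_force: 0.0
```

send_rows --increments '[[[-3.9, -0.2, 0], [0, 0, 3.8]], [[-3.9, -0.2, 0], [0, 0, 3.8]], [[-3.9, -0.2, 0], [0, 0, 3.8]], [[-3.9, -0.2, 0], [0, 0, 3.8]], [[-3.9, -0.2, 0], [0, 0, 3.8]]]'

```text
time_s: 1.77
tool_pos: [0.5725, 0.0142, 0.2308]
tcp_rot: [-2.209, -2.234, 0.0]
contact_force: [-0.4, 0.8, -0.5]
gripper_width: 1.0
grasp_force: 0.0
```

send_rows --increments '[[[-3.9, -0.2, 0], [0, 0, 3.8]], [[-3.9, -0.2, 0], [0, 0, 3.8]], [[-3.9, -0.2, 0], [0, 0, 3.8]], [[-3.9, -0.2, 0], [0, 0, 3.8]], [[-3.9, -0.2, 0], [0, 0, 3.8]]]'

```text
time_s: 2.18
tool_pos: [0.5392, -0.1773, 0.2308]
tcp_rot: [-2.547, -1.839, 0.0]
contact_force: [0.8, 0.6, 0.2]
gripper_width: 1.001
grasp_force: 0.0
```

```bash
python3 -c "
from h import *
tgt([.447,-.36,.058],-38.8)"
```

```text
t 2.18 pos [ 0.5392 -0.1773  0.2308] F [0.84 0.61 0.16] w 1.001 shift [-20.24  -2.99  17.28] turn [-0.03 -0.   20.45] q6 -0.121
```

send_rows --increments '[[[-4.0, -0.6, 0], [0, 0, 0]], [[-4.0, -0.6, 0], [0, 0, 0]], [[-4.0, -0.6, 0], [0, 0, 0]], [[-4.0, -0.6, 0], [0, 0, 0]], [[-4.0, -0.6, 0], [0, 0, 0]]]'

```text
time_s: 2.6
tool_pos: [0.4475, -0.3575, 0.2308]
tcp_rot: [-2.544, -1.842, -0.0]
contact_force: [0.7, -0.3, 0.0]
gripper_width: 0.997
grasp_force: 0.0
```

send_rows --increments '[[[-0.24, 0, 2], [0, 0, 0]], [[0, 0, 3], [0, 0, 0]], [[0, 0, 3], [0, 0, 0]], [[0, 0, 0], [0, 0, 0]], [[0, 0, 0], [0, 0, 0]]]'

```text
time_s: 3.02
tool_pos: [0.4465, -0.3569, 0.1488]
tcp_rot: [-2.539, -1.839, 0.001]
contact_force: [0.4, 0.3, 0.4]
gripper_width: 1.001
grasp_force: 0.0
```

```bash
python3 - <<'E'
from h import *
tgt([.4465,-.36,.058],-18)
s=optics.camera("side");t=optics.camera("top")
cv2.imwrite("pics/c2.png",np.hstack([crop(s,220,200,120,150,400,500),crop(t,325,175,80,100,400,500)]))
E
```

```text
t 3.02 pos [ 0.4465 -0.3569  0.1488] F [0.41 0.34 0.35] w 1.001 shift [-0.32  0.15  9.08] turn [-0.32 -0.17 -0.18] q6 -0.48
```

View pics/c2.png

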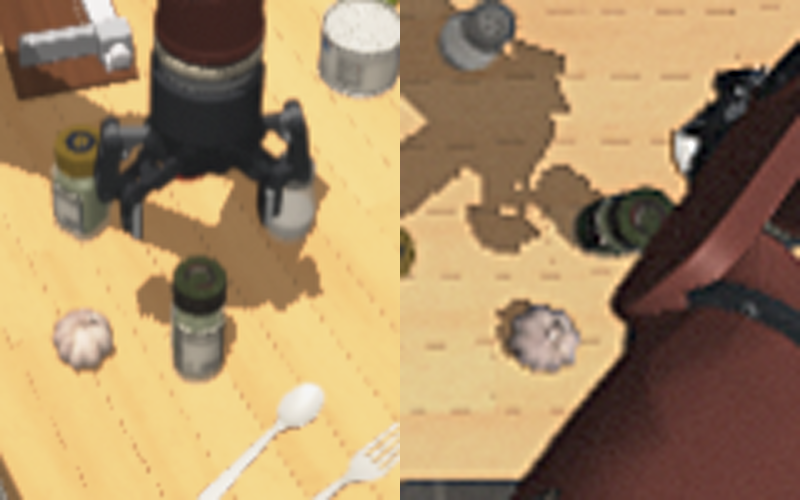

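send_rows --increments '[[[-0.3, 0.1, 2], [0, 0, 0]], [[0, 0, 2], [0, 0, 0]], [[0, 0, 2], [0, 0, 0]], [[0, 0, 2], [0, 0, 0]], [[0, 0, 1], [0, 0, 0]]]'

```text
time_s: 3.53
tool_pos: [0.4489, -0.3618, 0.0616]
tcp_rot: [2.543, 1.843, 0.0]
contact_force: [-0.3, 1.1, 0.1]
gripper_width: 1.003
grasp_force: 0.0
```

send_rows --increments '[[[0, 0, 0], [0, 0, 0]], [[0, 0, 0], [0, 0, 0]], [[0, 0, 0], [0, 0, 0]], [[0, 0, 0], [0, 0, 0]], [[0, 0, 0], [0, 0, 0]]]' --gripper 255 --grip_force 25

```text
time_s: 3.95
tool_pos: [0.4493, -0.3628, 0.0636]
tcp_rot: [2.542, 1.841, 0.0]
contact_force: [-1.7, 0.2, 5.1]
gripper_width: 0.475
grasp_force: 24.6
```

send_rows --increments '[[[0, 0, 0], [0, 0, 0]], [[0, 0, 0], [0, 0, 0]], [[0, 0, 0], [0, 0, 0]], [[0, 0, 0], [0, 0, 0]], [[0, 0, 0], [0, 0, 0]]]'

```text
time_s: 4.37
tool_pos: [0.4492, -0.3629, 0.0635]
tcp_rot: [2.542, 1.841, 0.0]
contact_force: [-1.3, -0.1, 6.3]
gripper_width: 0.473
grasp_force: 24.7
```

send_rows --increments '[[[0, 0, -0.5], [0, 0, 0]], [[0, 0, -1.5], [0, 0, 0]], [[0, 0, -3], [0, 0, 0]], [[0, 0, -4], [0, 0, 0]], [[0, 0, -4], [0, 0, 0]]]'

```text
time_s: 4.78
tool_pos: [0.4472, -0.3605, 0.1912]
tcp_rot: [-2.542, -1.841, 0.0]
contact_force: [-0.2, -1.4, -0.6]
gripper_width: 0.474
grasp_force: 25.1
```

```bash
python3 - <<'E'
from h import *
p=[.520,.082,-.2086];c,s=np.cos(p[2]),np.sin(p[2])
x,y=0,-.060
X=[p[0]+x*c-y*s,p[1]+x*s+y*c];print(X)
print(r.get_obs()["grasp_force"])
tgt([*X,.2],np.degrees(p[2]))
E
```

```text
[np.float64(0.5075745728366738), np.float64(0.02330069199889257)]
25.112698674201965
t 4.78 pos [ 0.4472 -0.3605  0.1912] F [-0.16 -1.4  -0.6 ] w 0.474 shift [38.35 -6.24 -0.79] turn [-0.16 -0.11 -6.22] q6 -0.484
```

send_rows --increments '[[[2, -0.3, 0], [0, 0, 0]], [[3.6, -0.6, 0], [0, 0, 0]], [[3.8, -0.6, 0], [0, 0, 0]], [[3.8, -0.6, 0], [0, 0, 0]], [[3.8, -0.6, 0], [0, 0, 0]]]'

```text
time_s: 5.2
tool_pos: [0.4755, -0.1902, 0.1916]
tcp_rot: [2.545, 1.841, 0.001]
contact_force: [1.0, 0.5, 0.4]
gripper_width: 0.476
grasp_force: 25.1
```

send_rows --increments '[[[3.8, -0.6, 0], [0, 0, 0]], [[3.8, -0.6, 0], [0, 0, 0]], [[3.8, -0.6, 0], [0, 0, 0]], [[3.6, -0.6, 0], [0, 0, 0]], [[3, -0.6, 0], [0, 0, 0]]]'

```text
time_s: 5.62
tool_pos: [0.5032, -0.0088, 0.1915]
tcp_rot: [-2.543, -1.844, -0.002]
contact_force: [0.9, -1.0, -1.5]
gripper_width: 0.474
grasp_force: 25.1
```

send_rows --increments '[[[2, -0.5, 0], [0, 0, 0]], [[1.3, -0.6, 0], [0, 0, 0]], [[0, 0, 4], [0, 0, -6]], [[0, 0, 2], [0, 0, 0]], [[0, 0, 0], [0, 0, 0]]]'

```text
time_s: 6.03
tool_pos: [0.4983, 0.0244, 0.1264]
tcp_rot: [-2.438, -1.97, 0.012]
contact_force: [-1.8, 0.1, -2.1]
gripper_width: 0.477
grasp_force: 25.2
```

```bash
python3 - <<'E'
from h import *
tgt([.5076,.0233,.0735],-11.95)
s=optics.camera("side");t=optics.camera("top")
cv2.imwrite("pics/c3.png",np.hstack([crop(s,180,130,112,140,400,500),crop(t,190,155,96,120,400,500)]))
E
```

```text
t 6.03 pos [0.4983 0.0244 0.1264] F [-1.78  0.13 -2.06] w 0.477 shift [0.09 0.98 5.28] turn [-0.6   0.06 -0.17] q6 0.12
```

View pics/c3.png

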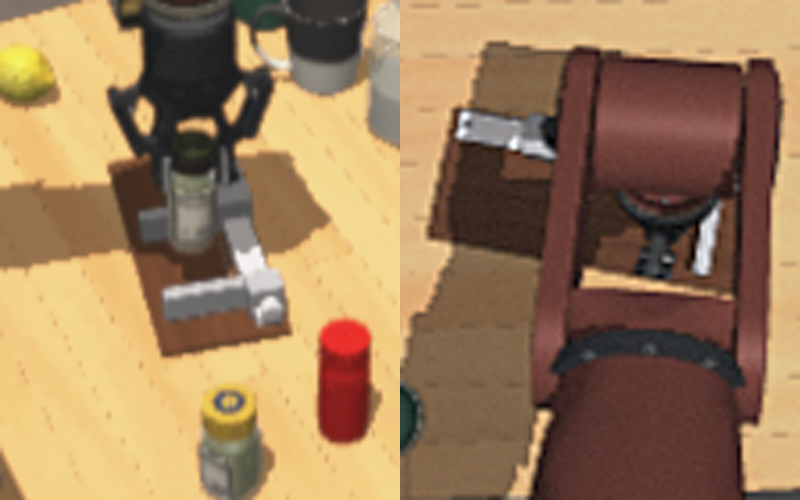

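send_rows --increments '[[[0.1, 1.0, 0], [0, 0, 0]], [[0, 0, 2], [0, 0, 0]], [[0, 0, 1.8], [0, 0, 0]], [[0, 0, 0.6], [0, 0, 0]], [[0, 0, 0], [0, 0, 0]]]'

```text
time_s: 6.55
tool_pos: [0.5133, 0.0219, 0.0871]
tcp_rot: [-2.445, -1.972, 0.001]
contact_force: [-0.1, -0.2, -0.1]
gripper_width: 0.478
grasp_force: 25.3
```

```bash
python3 - <<'E'
from h import *
tgt([.5076,.0233,.0735],-11.95)
E
```

```text
t 6.55 pos [0.5133 0.0219 0.0871] F [-0.08 -0.19 -0.15] w 0.478 shift [ 0.01 -0.58  1.36] turn [-0.05  0.   -0.26] q6 0.119
```

send_rows --increments '[[[0, -0.5, 0], [0, 0, 0]], [[0, 0, 0.2], [0, 0, 0]], [[0, 0, 0], [0, 0, 0]], [[0, 0, 0], [0, 0, 0]], [[0, 0, 0], [0, 0, 0]]]'

```text
time_s: 6.97
tool_pos: [0.5088, 0.0233, 0.0861]
tcp_rot: [2.443, 1.973, 0.002]
contact_force: [-0.5, -0.6, -1.9]
gripper_width: 0.476
grasp_force: 25.3
```

```bash
python3 - <<'E'
from h import *
tgt([.5076,.0233,.0735],-11.95)
E
```

```text
t 6.97 pos [0.5088 0.0233 0.0861] F [-0.52 -0.57 -1.87] w 0.476 shift [-0.03 -0.12  1.26] turn [ 0.09 -0.01 -0.21] q6 0.12
```

send_rows --increments '[[[0, 0, 0.5], [0, 0, 0]], [[0, 0, 0.3], [0, 0, 0]], [[0, 0, 0.2], [0, 0, 0]], [[0, 0, 0], [0, 0, 0]], [[0, 0, 0], [0, 0, 0]]]'

```text
time_s: 7.38
tool_pos: [0.5078, 0.0234, 0.0748]
tcp_rot: [-2.444, -1.973, 0.001]
contact_force: [-0.5, 0.3, -1.2]
gripper_width: 0.476
grasp_force: 25.3
```

send_rows --increments '[[[0, 0, 0.1], [0, 0, 0]], [[0, 0, 0.1], [0, 0, 0]], [[0, 0, 0], [0, 0, 0]]]'

```text
time_s: 7.63
tool_pos: [0.5084, 0.0233, 0.0737]
tcp_rot: [2.444, 1.973, 0.0]
contact_force: [-0.9, -0.2, 0.8]
gripper_width: 0.48
grasp_force: 25.4
```

send_rows --increments '[[[0, 0, 0.1], [0, 0, 0]], [[0, 0, 0], [0, 0, 0]], [[0, 0, 0], [0, 0, 0]]]'

```text
time_s: 7.88
tool_pos: [0.5086, 0.0234, 0.0736]
tcp_rot: [2.444, 1.974, 0.0]
contact_force: [-2.7, 0.8, 7.2]
gripper_width: 0.476
grasp_force: 26.6
```

send_rows --increments '[[[0, 0, -0.1], [0, 0, 0]], [[0, 0, 0], [0, 0, 0]]]'

```text
time_s: 8.05
tool_pos: [0.5085, 0.0233, 0.0736]
tcp_rot: [2.444, 1.973, 0.001]
contact_force: [-0.1, -1.1, 2.0]
gripper_width: 0.475
grasp_force: 25.3
```

send_rows --increments '[[[0, 0, 0], [0, 0, 0]], [[0, 0, 0], [0, 0, 0]], [[0, 0, 0], [0, 0, 0]], [[0, 0, 0], [0, 0, 0]], [[0, 0, 0], [0, 0, 0]]]' --gripper 0

```text
time_s: 8.47
tool_pos: [0.5081, 0.0233, 0.0732]
tcp_rot: [-2.444, -1.973, 0.0]
contact_force: [0.2, 0.1, -0.0]
gripper_width: 0.998
grasp_force: 0.0
```

send_rows --increments '[[[0, 0, -1], [0, 0, 0]], [[0, 0, -2], [0, 0, 0]], [[0, 0, -3], [0, 0, 0]], [[0, 0, -3], [0, 0, 0]], [[0, 0, -2], [0, 0, 0]]]'

```text
time_s: 8.88
tool_pos: [0.5095, 0.0232, 0.187]
tcp_rot: [2.442, 1.972, 0.005]
contact_force: [0.2, 0.1, -0.0]
gripper_width: 1.001
grasp_force: 0.0
```

```bash
python3 - <<'E'
from h import *
p=[.520,.082,-.2086]
tgt([.5672,.1102,.185],-11.95+90)
E
```

```text
t 8.88 pos [0.5095 0.0232 0.187 ] F [ 0.18  0.09 -0.04] w 1.001 shift [9.72 3.81 0.23] turn [ 0.16 -0.21 89.78] q6 0.12
```

send_rows --increments '[[[3.2, 1.3, 0], [0, 0, 0]], [[3.2, 1.3, 0], [0, 0, 0]], [[3.3, 1.2, 0], [0, 0, -6]], [[0, 0, 0], [0, 0, -7]], [[0, 0, 0], [0, 0, -7]]]'

```text
time_s: 9.3
tool_pos: [0.5668, 0.1119, 0.1842]
tcp_rot: [2.054, 2.376, 0.002]
contact_force: [-0.7, -1.3, 0.1]
gripper_width: 0.999
grasp_force: 0.0
```

send_rows --increments '[[[0, 0, 0], [0, 0, -7]], [[0, 0, 0], [0, 0, -7]], [[0, 0, 0], [0, 0, -7]], [[0, 0, 0], [0, 0, -7]], [[0, 0, 0], [0, 0, -7]]]'

```text
time_s: 9.72
tool_pos: [0.5658, 0.1102, 0.1841]
tcp_rot: [1.248, 2.883, 0.0]
contact_force: [-0.0, -0.4, -0.0]
gripper_width: 1.001
grasp_force: 0.0
```

send_rows --increments '[[[0, 0, 0], [0, 0, -7]], [[0, 0, 0], [0, 0, -7]], [[0, 0, 0], [0, 0, -7]], [[0, 0, 0], [0, 0, -7]], [[0, 0, 0], [0, 0, -7]]]'

```text
time_s: 10.13
tool_pos: [0.5658, 0.1102, 0.1841]
tcp_rot: [0.323, 3.124, 0.0]
contact_force: [0.1, -0.4, -0.2]
gripper_width: 1.0
grasp_force: 0.0
```

send_rows --increments '[[[0, 0, 0], [0, 0, 0]], [[0, 0, 0], [0, 0, 0]], [[0, 0, 0], [0, 0, 0]]]'

```text
time_s: 10.38
tool_pos: [0.5658, 0.1102, 0.1837]
tcp_rot: [0.337, 3.123, 0.0]
contact_force: [0.1, -0.3, -0.4]
gripper_width: 1.001
grasp_force: 0.0
```

```bash
python3 - <<'E'
from h import *
tgt([.5672,.1102,.064],-11.95+90)
o=r.get_obs();print(Ro.from_rotvec(o["tcp_rot"]).as_matrix().round(3))
s=optics.camera("side");t=optics.camera("top")
cv2.imwrite("pics/c4.png",np.hstack([crop(s,190,130,80,100,400,500),crop(t,190,155,96,120,400,500)]))
print(uv("side",[.5076,.0233,.115]),uv("side",[.5076,.0233,.01]),uv("side",[.5672,.1102,.0955]))
E
```

```text
t 10.38 pos [0.5658 0.1102 0.1837] F [ 0.06 -0.31 -0.36] w 1.001 shift [-0.13  0.03 11.97] turn [ 0.01  0.02 -0.37] q6 -1.285
[[-0.977  0.213  0.   ]
 [ 0.213  0.977  0.   ]
 [-0.     0.    -1.   ]]
[237.29933158 183.80066209] [238.3647408 209.6154318] [243.18285897 167.79944362]
```

View pics/c4.png

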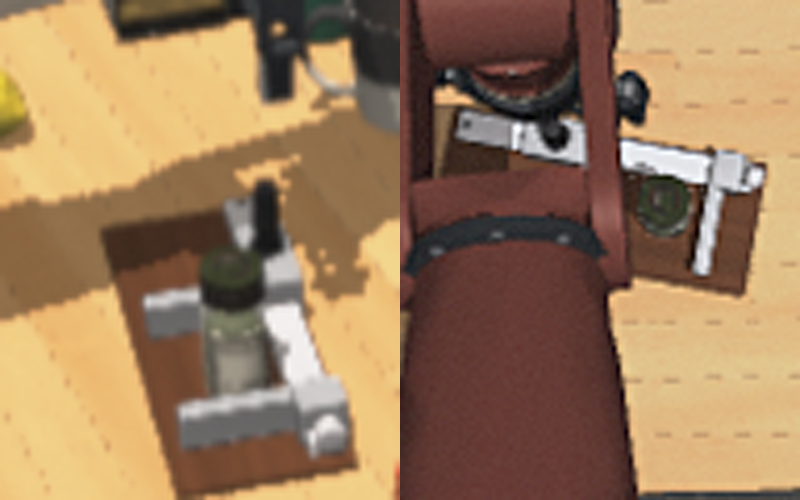

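send_rows --increments '[[[-0.1, 0, 3], [0, 0, 0]], [[0, 0, 3], [0, 0, 0]], [[0, 0, 3], [0, 0, 0]], [[0, 0, 2], [0, 0, 0]], [[0, 0, 1], [0, 0, 0]]]' --gripper 110

```text
time_s: 10.9
tool_pos: [0.5639, 0.1097, 0.0596]
tcp_rot: [-0.334, -3.118, 0.002]
contact_force: [0.0, -0.2, 0.7]
gripper_width: 0.565
grasp_force: 0.0
```

send_rows --increments '[[[0, 0, 0], [0, 0, 0]], [[0, 0, 0], [0, 0, 0]], [[0, 0, 0], [0, 0, 0]], [[0, 0, 0], [0, 0, 0]]]'

```text
time_s: 11.23
tool_pos: [0.5687, 0.1101, 0.0656]
tcp_rot: [0.333, 3.12, 0.001]
contact_force: [-0.6, 0.2, 0.1]
gripper_width: 0.568
grasp_force: 0.0
```

```bash
python3 - <<'E'
from h import *
tgt([.5672,.1102,.064],-11.95+90)
E
```

```text
t 11.23 pos [0.5687 0.1101 0.0656] F [-0.63  0.23  0.05] w 0.568 shift [ 0.15 -0.02  0.16] turn [ 0.07  0.23 -0.22] q6 -1.288
```

send_rows --increments '[[[0, -0.5, 0], [0, 0, 0]], [[0, -0.5, 0], [0, 0, 0]], [[0, -0.4, 0], [0, 0, 0]], [[0, -0.4, 0], [0, 0, 0]], [[0, -0.4, 0], [0, 0, 0]]]'

```text
time_s: 11.65
tool_pos: [0.5629, 0.0883, 0.0641]
tcp_rot: [0.333, 3.122, 0.001]
contact_force: [0.7, 2.0, 1.8]
gripper_width: 0.566
grasp_force: 1.1
```

send_rows --increments '[[[0, -0.4, 0], [0, 0, 0]], [[0, -0.4, 0], [0, 0, 0]], [[0, -0.4, 0], [0, 0, 0]], [[0, -0.4, 0], [0, 0, 0]], [[0, -0.4, 0], [0, 0, 0]]]'

```text
time_s: 12.07
tool_pos: [0.5579, 0.0685, 0.0633]
tcp_rot: [0.333, 3.124, 0.0]
contact_force: [2.1, 2.3, 1.3]
gripper_width: 0.571
grasp_force: 1.1
```

send_rows --increments '[[[0, -0.3, 0], [0, 0, 0]], [[0, -0.3, 0], [0, 0, 0]], [[0, -0.2, 0], [0, 0, 0]], [[0, -0.2, 0], [0, 0, 0]], [[0, 0, 0], [0, 0, 0]]]'

```text
time_s: 12.48
tool_pos: [0.5555, 0.0587, 0.0631]
tcp_rot: [-0.333, -3.123, 0.001]
contact_force: [0.5, 0.7, 0.7]
gripper_width: 0.571
grasp_force: 0.5
```

```bash
cat > st.py <<'E'
from h import *
o=r.get_obs();A=Ro.from_rotvec(o["tcp_rot"]).as_matrix()
p=[.520,.082,-.2086];c,s=np.cos(p[2]),np.sin(p[2]);d=o["tool_pos"][:2]-p[:2];d=np.array(d)
print("t",round(o["time_s"],2),"Ftool",(A.T@o["contact_force"]).round(2),"local",np.round([c*d[0]+s*d[1],-s*d[0]+c*d[1]],4),"z",round(o["tool_pos"][2],4),"tilt",A[:,2].round(3))
E
python3 st.py
```

```text
t 12.48 Ftool [-0.36  0.79 -0.73] local [ 0.0395 -0.0155] z 0.0631 tilt [-0.001 -0.    -1.   ]
```

send_rows --increments '[[[0, -0.15, 0], [0, 0, 0]], [[0, -0.15, 0], [0, 0, 0]], [[0, -0.15, 0], [0, 0, 0]], [[0, -0.15, 0], [0, 0, 0]], [[0, -0.15, 0], [0, 0, 0]]]'

```text
time_s: 12.9
tool_pos: [0.5539, 0.0519, 0.0631]
tcp_rot: [-0.333, -3.123, -0.0]
contact_force: [1.9, 2.3, -0.4]
gripper_width: 0.568
grasp_force: 1.5
```

```bash
python3 st.py
```

```text
t 12.9 Ftool [-1.4   2.62  0.44] local [ 0.0394 -0.0225] z 0.0631 tilt [-0.  0. -1.]
```

send_rows --increments '[[[0, -0.1, 0], [0, 0, 0]], [[0, -0.1, 0], [0, 0, 0]], [[0, 0, 0], [0, 0, 0]]]'

```text
time_s: 13.15
tool_pos: [0.5535, 0.0496, 0.0632]
tcp_rot: [-0.333, -3.123, 0.0]
contact_force: [1.4, 2.4, -0.7]
gripper_width: 0.568
grasp_force: 1.2
```

```bash
python3 st.py; python3 - <<'E'
from h import *
s=optics.camera("side");t=optics.camera("top")
cv2.imwrite("pics/c5.png",np.hstack([crop(s,190,130,80,100,400,500),crop(t,200,155,80,100,400,500)]))
E
```

```text
t 13.15 Ftool [-0.87  2.68  0.71] local [ 0.0395 -0.0248] z 0.0632 tilt [-0.001 -0.    -1.   ]
```

View pics/c5.png

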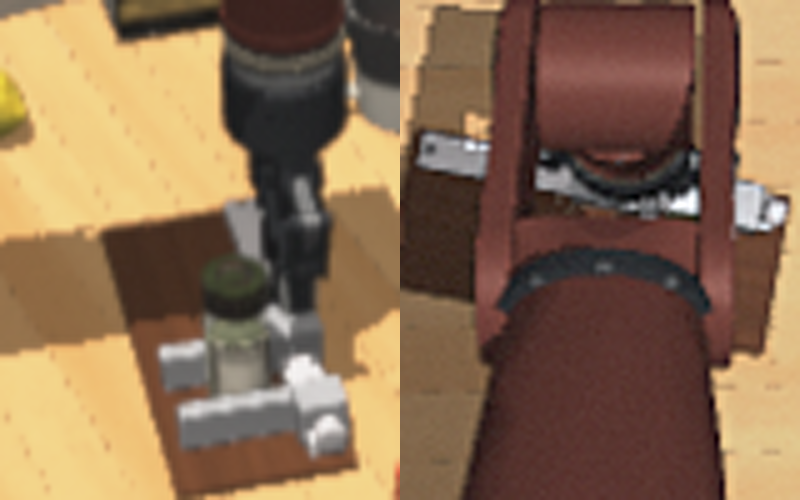

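send_rows --increments '[[[0, -0.1, 0], [0, 0, 0]], [[0, -0.1, 0], [0, 0, 0]], [[0, -0.05, 0], [0, 0, 0]], [[0, 0, 0], [0, 0, 0]]]'

```text
time_s: 13.58
tool_pos: [0.553, 0.0473, 0.0631]
tcp_rot: [-0.333, -3.123, 0.0]
contact_force: [0.2, 2.6, -1.2]
gripper_width: 0.565
grasp_force: 1.4
```

```bash
python3 st.py
```

```text
t 13.58 Ftool [0.38 2.53 1.21] local [ 0.0395 -0.0271] z 0.0631 tilt [-0.  0. -1.]
```

send_rows --increments '[[[0, -0.1, 0], [0, 0, 0]], [[0, -0.05, 0], [0, 0, 0]], [[0, 0, 0], [0, 0, 0]]]'

```text
time_s: 13.83
tool_pos: [0.553, 0.0467, 0.0632]
tcp_rot: [0.334, 3.124, 0.003]
contact_force: [2.4, 5.3, -2.5]
gripper_width: 0.567
grasp_force: 2.8
```

```bash
python3 st.py
```

```text
t 13.83 Ftool [-1.26  5.65  2.52] local [ 0.0396 -0.0277] z 0.0632 tilt [ 0.     0.002 -1.   ]
```

send_rows --increments '[[[0, 0, 0], [0, 0, 0]], [[0, 0, 0], [0, 0, 0]]]'

```text
time_s: 14.0
tool_pos: [0.553, 0.0467, 0.0632]
tcp_rot: [0.334, 3.124, 0.002]
contact_force: [2.0, 4.9, -1.9]
gripper_width: 0.571
grasp_force: 2.8
```

```bash
python3 st.py
```

```text
t 14.0 Ftool [-0.92  5.18  1.91] local [ 0.0396 -0.0277] z 0.0632 tilt [ 0.     0.002 -1.   ]
```

send_rows --increments '[[[0, -0.05, 0], [0, 0, 0]], [[0, 0, 0], [0, 0, 0]], [[0, 0, 0], [0, 0, 0]]]'

```text
time_s: 14.25
tool_pos: [0.553, 0.0465, 0.0632]
tcp_rot: [0.334, 3.123, 0.003]
contact_force: [2.2, 6.1, -2.5]
gripper_width: 0.57
grasp_force: 3.2
```

```bash
python3 st.py
```

```text
t 14.25 Ftool [-0.85  6.47  2.56] local [ 0.0396 -0.0279] z 0.0632 tilt [ 0.001  0.002 -1.   ]
```

send_rows --increments '[[[0, 0.2, 0], [0, 0, 0]], [[0, 0.3, 0], [0, 0, 0]], [[0, 0.5, 0], [0, 0, 0]], [[0, 0.6, 0], [0, 0, 0]], [[0, 0, 0], [0, 0, 0]]]'

```text
time_s: 14.67
tool_pos: [0.5564, 0.0617, 0.0634]
tcp_rot: [0.332, 3.124, -0.0]
contact_force: [-0.8, 0.2, -0.1]
gripper_width: 0.57
grasp_force: 0.0
```

```bash
python3 st.py
```

```text
t 14.67 Ftool [0.82 0.02 0.06] local [ 0.0398 -0.0123] z 0.0634 tilt [ 0. -0. -1.]
```

send_rows --increments '[[[0, 0, -1], [0, 0, 0]], [[0, 0, -2], [0, 0, 0]], [[0, 0, -3], [0, 0, 0]], [[0, 0, -4], [0, 0, 0]], [[0, 0, -4], [0, 0, 0]]]'

```text
time_s: 15.08
tool_pos: [0.555, 0.0608, 0.2044]
tcp_rot: [-0.333, -3.121, 0.001]
contact_force: [1.0, -0.4, -0.3]
gripper_width: 0.569
grasp_force: 0.0
```

send_rows --increments '[[[0, 3, -2], [0, 0, 0]], [[0, 4, 0], [0, 0, 0]], [[0, 4, 0], [0, 0, 0]], [[0, 4, 0], [0, 0, 0]], [[0, 4, 0], [0, 0, 0]]]'

```text
time_s: 15.5
tool_pos: [0.5966, 0.2482, 0.2248]
tcp_rot: [0.334, 3.122, 0.0]
contact_force: [0.4, -0.3, 0.2]
gripper_width: 0.57
grasp_force: 0.0
```

send_rows --increments '[[[0, 3, 0], [0, 0, 0]], [[0, 0, 0], [0, 0, 0]], [[0, 0, 0], [0, 0, 0]], [[0, 0, 0], [0, 0, 0]], [[0, 0, 0], [0, 0, 0]]]'

```text
time_s: 15.92
tool_pos: [0.6024, 0.2748, 0.2235]
tcp_rot: [-0.335, -3.124, 0.001]
contact_force: [0.4, 0.3, 0.6]
gripper_width: 0.564
grasp_force: 0.0
```

```bash
python3 st.py; python3 - <<'E'
from h import *
s=optics.camera("side");t=optics.camera("top")
cv2.imwrite("pics/c6.png",np.hstack([crop(s,190,130,80,100,400,500),crop(t,200,155,80,100,400,500)]))
E
```

```text
t 15.92 Ftool [-0.29  0.4  -0.57] local [0.0407 0.2057] z 0.2235 tilt [-0.    -0.001 -1.   ]
```

View pics/c6.png

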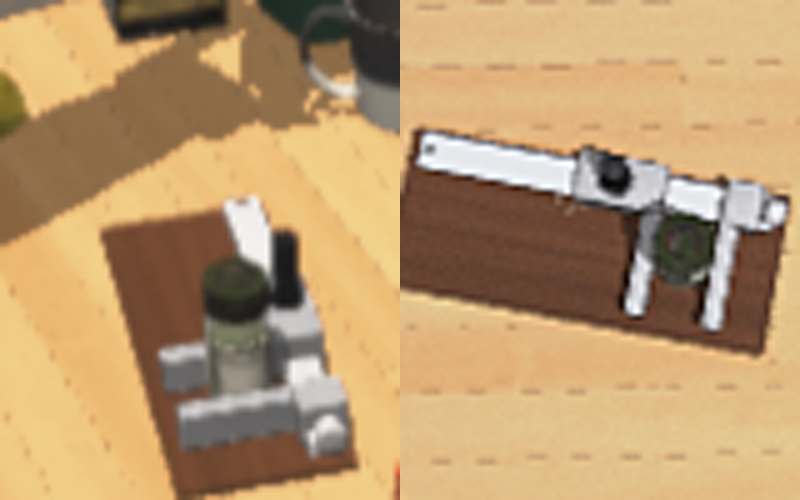

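The crop shows the jar upright, lid at about (685,245), held between both parallel jaws. The gripper is clear, and the bystanders visible earlier had not moved.

```bash
python3 -c "
from cell import r
print(r.job_done())"
```

```text
the job is handed in; nothing more can be done
None
```

The caliper is closed on the upright spice jar, nipped with about 4.5 N at the last push; the jaws look square in the final picture, the gripper is clear, and I handed the job in just after 16 s (limit 64 s).

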